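# Weight down two glued repairs on a gilded frame

### The arm

A 6-joint arm with a two-finger parallel gripper is mounted at the origin on the work surface. World frame = base frame: x ahead of the robot, y to its left, z up, the work surface at z = 0. Lengths are in m, angles in rad, forces in N, time in s.
With the tool pointing down it reaches from about 0.3 to 0.875 m from the base axis. Payload 4.2 kg.
Tool frame: the origin (TCP) lies on the centre line of the jaws, within the pads' length; the fingertips stand env.nose_length ahead of it and the grasp point (between the pads) lies 3 mm ahead of it (env.nose_length is the distance from the TCP to the fingertips, in m); z points along the fingers, y is the line along which they close (so a half turn about z gives the same grasp; the last joint's range is limited). The gripper opens to 85 mm and grips with 20 to 120 N. Pads are 22 mm wide; open, the fingers measure 114 mm over their backs; the gripper's body (76 mm by 85 mm) begins 54 mm behind the grasp point. The pads swing forward as they close: fully open they stand 13 mm farther back than shut.
Start: joints at [1.135, 0.32, 1.565, -0, 1.257, -0.02], TCP at [0.232, 0.526, 0.253] pointing down, gripper open.
Joint ranges: [-3.11, 3.11], [-0.84, 2.01], [0.21, 2.61], [-1.34, 4.49], [0.05, 2.63], [-2.56, 2.56]. Speed limits (rad/s): [2.57, 2.57, 3.14, 3.14, 3.14, 3.14].

### API

Orientations are given as a unit quaternion [x, y, z, w].
In Python, from workcell import telemetry, eyes, ticket, env gives the robot as it stands.
- The arm moves only by the shell command python3 -m crank 'ROWS' [OPENING] [FORCE]. ROWS is a JSON object of lists of equal length, an entry for each row: "offset": the shift along the tool's x, y, z in cm, a list of three; "turn": the turn about the tool's z in rad. A call has 1 to 10 rows; each row is the pose to reach, as a shift and turn from the pose commanded when the call began, along the tool's axes at that moment; what a row does not reach only later rows make up. A row lasts 1/12 s, in which the tool goes at most 41.7 mm and 7.16 degrees, less where a joint would pass 70% of its speed; a pose out of reach is approached as far as the arm can. A call with a gripper value outside its range is refused whole. OPENING is the opening, from 0 (shut) to 1 (fully open), set as the call begins (- or left out, the last holds). The fingers move at their own pace and stop on an object; FORCE is the grip in N (left out, the last holds). Time passes only in rows, so rows that repeat a pose let the fingers close. It gives the time, the measured TCP pose, the force, the opening and the grip force at its end, in the units of the state.
- telemetry.state(): the state, without advancing time (a new reading comes with each control period).
- eyes.snapshot(name): name is "scene" or "top" or "wrist"; returns a dict with "image" (420x560x3 uint8, red, green, blue), "fx", "fy", "cx", "cy" (pixels), "world_to_cam" (4x4, takes a point from world to camera coordinates). Camera axes: x right, y up, looking along -z (the intrinsics and any distortion apply to the point x, -y, -z); pixel columns grow to the right and rows downward; lengths in m; the calibration is good to about 2 mm. The wrist camera is an equidistant fisheye: a pixel r from the principal point sees the ray r / f radians off the axis. A picture is of the moment at which its call begins. There is no depth.
- ticket.finish_job(): hands the job in; it is judged then, once.
The state is a dict: "time_s": time; "qpos": joint angles; "qvel": joint speeds; "effort": joint torques, N m; "ee_pos": TCP position; "tool_rot": TCP orientation; "contact_force": force on the tool from outside, world axes, zero at the start; "wrist_torque": the same for the moment, N m; "finger_gap": finger opening in m; "finger_force": force on a finger pad.
Only numpy, scipy, OpenCV 4.12 (cv2) and the standard library are available. Lean on these libraries where they do the work, as an engineer would, in place of code of your own. Each camera call takes 0.05 s, during which the arm holds its last target. There are 200 camera calls.

### The job

Weight down the two glued repairs. On the white patch of the straight moulding stack the cork pad, then the wooden caul, then the steel bar, each flat, centred on the patch and lying lengthwise along the moulding; on the corner block set the wooden ring flat around the rosette's button and centred on it, then the round steel disc flat and centred on the ring. Set everything down gently without dropping or knocking it, let go, and leave the bowl, jar and brush where they are.

Things in the scene. Friction and masses are not known exactly. Their poses are not given: they have to be found in the camera images.
- pad_mid (a point): centre (half-way up) of the cork pad: a loose flat cork block, 100 (x) x 52 (y) x 16 (z) mm, about 40 g, lying flat on the table at the start. x is its long axis. Its frame's origin is this centre; z up as it lies.
- caul_mid (a point): centre (half-way up) of the wooden caul: a loose plain pale wood block, 90 (x) x 46 (y) x 22 (z) mm, about 70 g, lying flat on the table at the start. x is its long axis. Its frame's origin is this centre; z up as it lies.
- bar_mid (a point): centre (half-way up) of the bar weight: a loose rectangular steel block, 80 (x) x 40 (y) x 30 (z) mm, about 0.6 kg, lying flat on the table at the start. x is its long axis. Its frame's origin is this centre; z up as it lies.
- ring_mid (a point): centre (half-way up) of the wooden ring: a loose turned wood collar, 60 mm outside diameter, 46 mm hole right through, 24 mm high, about 30 g, lying flat on the table at the start. Its z is the axis of the hole. Its frame's origin is this centre; z up as it lies.
- disc_mid (a point): centre (half-way up) of the disc weight: a loose round steel cylinder, 58 mm diameter, 30 mm high, about 0.6 kg, standing flat on the table at the start. Its frame's origin is this centre; z up as it lies.
- moulding: the straight gilded frame moulding, fixed to the table: 190 (x) x 100 (y) mm, its flat top, 64 mm wide, 30 mm above the table, with lower shoulders along both long sides (14 to 27 mm high). The repair is a flat white patch, 70 (x) x 30 (y) mm, in the middle of the top and flush with it. Raised ornaments, 8 mm high, stand at both ends more than 65 mm from the middle. Origin: under the middle of the patch, at table height; x runs along the moulding, z up.
- corner: the gilded square corner block, fixed to the table: 120 x 120 mm, 30 mm high, with the rosette in its middle: a round flat flange, 72 mm diameter, its top 34 mm above the table, with white glue beads along its edge, and on it a button 28 mm in diameter that rises 14 mm above the flange. Origin: under the middle of the rosette, at table height; z up.
- bowl: bystander, leave it alone: a white plastic mixing bowl, 72 mm across, 36 mm high, loose. Origin: centre of its underside.
- jar: bystander, leave it alone: a white lidded jar, 42 mm diameter, 65 mm high, loose. Origin: centre of its underside.
- brush: bystander, leave it alone: a brush with a handle, 150 mm long, lying loose. Its x runs along it.
Mind the look-alikes: they are no part of the job. What is meant by the part that bears ring_mid is not black, and is the smaller of those in its own colour.

How it is judged:
At the end, for the whole second after the job is handed in: Moulding, upwards: pad, caul, bar; corner block: ring round the button, disc on it. Centres within 12 mm (level) of their repair's middle and 4 mm of stack height; tilt under 0.1 rad; pad, caul, bar within 0.2 rad of the moulding's length; all under 0.02 m/s (horizontal distance between each of pad_mid, caul_mid, bar_mid and moulding below 0.012 m and z of pad_mid in the frame of moulding between 0.034 and 0.042 m and angle between each of pad_mid, caul_mid, bar_mid, ring_mid, disc_mid's own z axis and vertical below 0.1 rad and linear speed of each of pad, caul, bar, ring, disc below 0.02 m/s and angle between the x axis of each of pad_mid, caul_mid, bar_mid and the x axis of moulding, either way round below 0.2 rad and z of caul_mid in the frame of moulding between 0.053 and 0.061 m and z of bar_mid in the frame of moulding between 0.079 and 0.087 m and horizontal distance between each of ring_mid, disc_mid and corner below 0.012 m and z of ring_mid in the frame of corner between 0.042 and 0.05 m and z of disc_mid in the frame of corner between 0.069 and 0.077 m); the robot touches nothing.
It fails at once if a pad, caul, bar, ring or disc is dropped, thrown or knocked: faster than 0.5 m/s with no finger touching it (a fall of about 13 mm) ((contact force between pad and the fingers below 0.01 N and linear speed of pad above 0.5 m/s) or (contact force between caul and the fingers below 0.01 N and linear speed of caul above 0.5 m/s) or (contact force between bar and the fingers below 0.01 N and linear speed of bar above 0.5 m/s) or (contact force between ring and the fingers below 0.01 N and linear speed of ring above 0.5 m/s) or (contact force between disc and the fingers below 0.01 N and linear speed of disc above 0.5 m/s)).
It fails at once if the bowl, jar or brush is moved more than 20 mm (distance of any of bowl, jar, brush from where it was at the start of the episode above 0.02 m).
It also fails if it takes over 125 s, if anything falls off the work surface, if the arm or the gripper's body presses on something with over 40 N, if the wrist force passes 120 N, or if a joint passes its speed limit or range.

## Working session

There is one attempt and no reset: what is moved stays moved. The work goes in short steps, Python scripts to look and compute and a shell command to move; the robot and the scene stay as the last step left them, time stands still between calls to the robot, and variables do not carry over. Pictures are saved under pics/ and viewed, at most 14 in all, crops included, and the job is handed in when it is done.

```bash
ls; mkdir -p pics; python3 - <<'E'
from workcell import telemetry, eyes, env
import cv2,numpy as np
print(telemetry.state()); print(env.nose_length)
for n in("top","scene"):
    s=eyes.snapshot(n); cv2.imwrite(f"pics/{n}0.png",s["image"][:,:,::-1]); print(n,s["fx"],s["fy"],s["cx"],s["cy"],s["world_to_cam"].round(4) if hasattr(s["world_to_cam"],"round") else s["world_to_cam"], s.keys())
E
```

```text
pics
{'time_s': 0.0, 'qpos': array([ 1.13499281e+00,  3.20272382e-01,  1.56571445e+00,  1.85322763e-05,
        1.25738450e+00, -2.00094473e-02]), 'qvel': array([-0.00052734,  0.00119939, -0.0004232 ,  0.00140979, -0.00013531,
        0.00114532]), 'effort': array([-2.61079691e-05, -4.15521741e+01, -2.34157974e+01, -2.99907572e-05,
        8.10621801e-03, -8.43426108e-06]), 'ee_pos': array([0.23206028, 0.5255973 , 0.25247968]), 'tool_rot': array([ 2.06405394e-01,  9.78466158e-01, -8.64354860e-04, -2.09521270e-04]), 'contact_force': array([0.24673413, 0.07142653, 0.17755342]), 'wrist_torque': array([ 0.00443088, -0.02743446,  0.00591738]), 'finger_force': 0.0, 'finger_gap': 0.08530555913826239}
0.022
top 416.18523717436864 416.18523717436864 280.93115987309193 213.82734625209378 [[-0.0214 -0.9993 -0.0297 -0.0208]
 [ 0.9805 -0.0268  0.1949 -0.5073]
 [-0.1956 -0.0249  0.9804 -0.8271]
 [ 0.      0.      0.      1.    ]] dict_keys(['image', 'fx', 'fy', 'cx', 'cy', 'world_to_cam'])
scene 417.9782484267247 417.9782484267247 271.2594270779006 209.05004760306724 [[-0.5998  0.8    -0.0152  0.3263]
 [-0.4942 -0.3555  0.7933  0.1814]
 [ 0.6292  0.4834  0.6086 -1.342 ]
 [ 0.      0.      0.      1.    ]] dict_keys(['image', 'fx', 'fy', 'cx', 'cy', 'world_to_cam'])
```

View pics/top0.png

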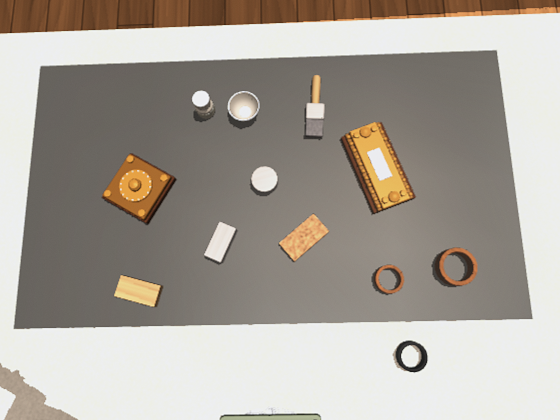

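View pics/scene0.png

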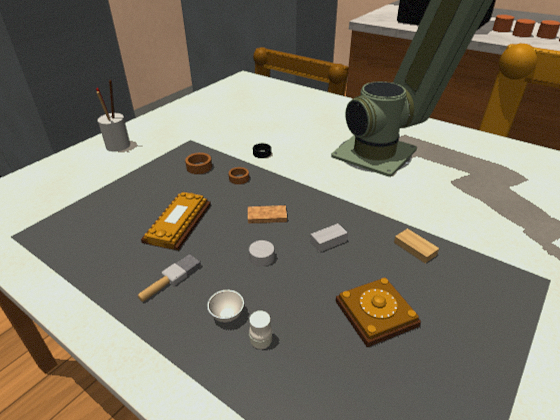

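```bash
cat > h.py <<'E'
from workcell import telemetry, eyes, env
import cv2, numpy as np
from scipy.spatial.transform import Rotation as Ro
def snap(n,save=None):
    s=eyes.snapshot(n); s["W"]=np.array(s["world_to_cam"])
    if save: cv2.imwrite(f"pics/{save}.png",s["image"][:,:,::-1])
    return s
def cast(s,uv,z,fish=False):
    uv=np.atleast_2d(np.array(uv,float)); x=(uv[:,0]-s["cx"])/s["fx"]; y=(uv[:,1]-s["cy"])/s["fy"]
    if fish:
        r=np.hypot(x,y)+1e-12; x,y,w=x/r*np.sin(r),y/r*np.sin(r),np.cos(r)
    else: w=np.ones_like(x)
    R,t=s["W"][:3,:3],s["W"][:3,3]
    d=np.stack([x,-y,-w],1)@R; c=-R.T@t
    return c+d*((z-c[2])/d[:,2])[:,None]
def rect(p):
    """centre, long, short (mm), long-axis yaw from world points on a plane"""
    (c,(a,b),g)=cv2.minAreaRect((p[:,:2]*1000).astype(np.float32)); g=np.radians(g)
    if a<b: a,b,g=b,a,g+np.pi/2
    return np.array(c)/1000,a,b,(g+np.pi/2)%np.pi-np.pi/2
def move(x,y,z,yaw=None):
    """offset (cm, tool axes) and turn from the measured pose to a TCP target; yaw = direction of jaw line (tool y)"""
    s=telemetry.state(); R=Ro.from_quat(s["tool_rot"]); o=R.inv().apply(np.array([x,y,z])-s["ee_pos"])*100
    ty=R.as_matrix()[:,1]; cur=np.arctan2(ty[1],ty[0]); t=0
    if yaw is not None: t=-((yaw-cur+np.pi/2)%np.pi-np.pi/2)
    print("offset",o.round(2),"turn",round(t,3),"j6",s["qpos"][5].round(2))
E
cat > m.py <<'E'
from h import *
s=snap("top"); im=s["image"]; hsv=cv2.cvtColor(im,cv2.COLOR_RGB2HSV)
mask=((hsv[...,2]>110)|((hsv[...,1]>110)&(hsv[...,2]>50))).astype(np.uint8)
for n,(u,v),h in[("pad",(303,237),.016),("bar",(220,242),.03),("disc",(264,180),.03),("caul",(138,291),.022),("ring",(390,279),.024),("bigring",(458,266),.024),("mould",(378,167),.03),("corner",(136,185),.03)]:
    k=48 if n in("mould","corner") else 36
    m=np.zeros_like(mask); m[v-k:v+k,u-k:u+k]=mask[v-k:v+k,u-k:u+k]
    l=cv2.connectedComponentsWithStats(m)[1:3]; d=[ (np.hypot(*(np.argwhere(l[0]==i)-[v,u]).T).min(),i) for i in range(1,len(l[1])) if l[1][i,4]>60]
    i=min(d)[1]; c=max(cv2.findContours((l[0]==i).astype(np.uint8),0,1)[0],key=cv2.contourArea)[:,0]
    c=cv2.convexHull(c)[:,0]
    print(n,*[np.round(q,3) for q in rect(cast(s,c,h/2))])
w=(hsv[...,2]>190)&(hsv[...,1]<60)
m=np.zeros_like(mask);m[140:195,355:405]=w[140:195,355:405]
c=np.argwhere(m)[:,::-1]; print("patch",*[np.round(q,3) for q in rect(cast(s,c,.03))], np.degrees(rect(cast(s,c,.03))[3]))
m[:]=0;b=((hsv[...,2]>150)&(hsv[...,1]<130)); m[160:212,108:165]=b[160:212,108:165]
c=np.argwhere(m)[:,::-1]; print(len(c)); P=cast(s,c,.035); print("beads",cv2.minEnclosingCircle((P[:,:2]*1000).astype(np.float32)))
a=im[150:222,95:180]; b2=im[235:307,350:490]
cv2.imwrite("pics/crop1.png",cv2.resize(np.hstack([a,b2]),None,fx=3.5,fy=3.5,interpolation=cv2.INTER_CUBIC)[:,:,::-1])
E
python3 m.py
```

```text
pad [ 0.464 -0.078] 157.346 156.658 1.543
bar [0.457 0.104] 159.745 155.661 1.548
disc [0.594 0.007] 164.65 161.458 -0.03
caul [0.356 0.277] 155.674 150.017 1.551
ring [ 0.369 -0.26 ] 156.176 149.048 1.546
bigring [ 0.393 -0.405] 160.226 150.146 1.545
mould [ 0.617 -0.252] 223.58 214.987 -0.044
corner [0.588 0.277] 222.763 182.718 0.025
patch [ 0.617 -0.25 ] 70.453 30.137 0.341 19.537214279174798
79
beads ((582.5728759765625, 286.4938659667969), 35.77811813354492)
```

View pics/crop1.png

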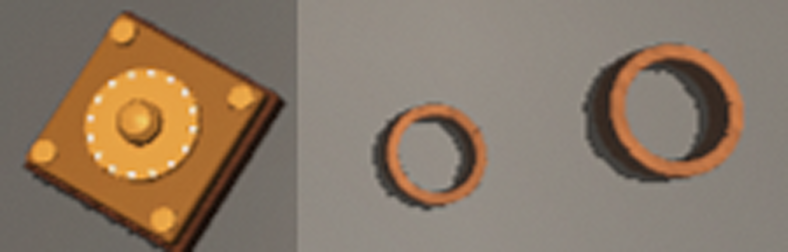

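The crop shows the corner with its bead circle (top view ≈(135,185)), the small brown ring (top ≈(390,279)) and the big brown ring (≈(458,266)). The black ring is at (411,356). The small brown ring at (390,279) is the one meant: it isn't black, and it is the smaller of the two brown ones. The mask caught the mat, so I'm tightening it.

```bash
cat > m2.py <<'E'
from h import *
s=snap("top"); im=s["image"]; hsv=cv2.cvtColor(im,cv2.COLOR_RGB2HSV)
for n,(u,v),h in[("mat",(320,200),0),("pad",(303,237),.016),("bar",(220,242),.03),("disc",(264,180),.03),("caul",(138,291),.022),("ring",(390,279),.024),("bigring",(458,266),.024)]:
    H=hsv[v,u]
    k=30
    q=((hsv[...,1]>90) & (hsv[...,2]>60)) if n in("pad","caul","ring","bigring") else (hsv[...,2]>155)
    m=np.zeros(q.shape,np.uint8); m[v-k:v+k,u-k:u+k]=q[v-k:v+k,u-k:u+k]
    cs=cv2.findContours(m,0,1)[0]
    if not cs: print(n,H); continue
    c=max(cs,key=cv2.contourArea)[:,0]
    # silhouette (top+lit side) on mid plane, and on top plane
    for z in(h/2,h): r=rect(cast(s,c,z)); print(n,H,z,*[np.round(q,3) for q in r])
E
python3 m2.py
```

```text
mat [ 16  28 138] 0.0 [ 0.497 -0.097] 72.757 33.751 1.545
mat [ 16  28 138] 0 [ 0.497 -0.097] 72.757 33.751 1.545
pad [ 16 121 232] 0.008 [ 0.462 -0.08 ] 102.396 52.985 -0.883
pad [ 16 121 232] 0.016 [ 0.461 -0.08 ] 101.487 52.515 -0.883
bar [ 15  18 233] 0.015 [0.457 0.102] 81.2 40.832 -0.434
bar [ 15  18 233] 0.03 [0.455 0.1  ] 79.837 40.147 -0.434
disc [ 19   9 234] 0.015 [0.596 0.003] 57.635 56.793 -0.793
disc [ 19   9 234] 0.03 [0.591 0.002] 56.668 55.841 -0.793
caul [ 22 104 236] 0.011 [0.355 0.278] 96.062 47.526 1.296
caul [ 22 104 236] 0.022 [0.355 0.274] 94.885 46.944 1.296
ring [ 14  26 149] 0.012 [ 0.367 -0.258] 59.347 58.605 1.547
ring [ 14  26 149] 0.024 [ 0.367 -0.255] 58.553 57.821 1.547
bigring [ 15  26 138] 0.012 [ 0.391 -0.404] 79.924 79.24 -1.352
bigring [ 15  26 138] 0.024 [ 0.391 -0.4  ] 78.855 78.18 -1.352
```

Sizes match those given: pad 102×53, bar 80×40 and caul about 95×47 with one side showing. The disc is 57, the ring 59, the patch 70×30 and the beads R 35.8. I'll start with the pad.

```bash
cat > t.py <<'E'
import sys; from h import *
# usage: t.py x y z [yaw]
move(*map(float,sys.argv[1:]))
s=telemetry.state(); print("t",round(s["time_s"],2),"pos",s["ee_pos"].round(4),"gap",round(s["finger_gap"],4),"f",s["contact_force"].round(1),round(float(s["finger_force"]),1),"q",s["qpos"].round(2))
E
python3 t.py 0.461 -0.080 0.12 0.688
```

```text
offset [-45.41 -46.16  13.33] turn 0.467 j6 -0.02
t 0.2 pos [0.2321 0.5258 0.2528] gap 0.0854 f [-0.  -0.1  0.6] 0.0 q [ 1.13  0.32  1.57  0.    1.26 -0.02]
```

```bash
python3 -m crank '{"offset":[[-1,-1,0],[-3,-3,0.5],[-5.5,-5.6,1],[-8,-8.2,1.5],[-10.7,-11,2],[-13.4,-13.8,2.5],[-16.1,-16.5,3],[-18.8,-19.3,3.5],[-21.5,-22,4],[-24.2,-24.8,4]],"turn":[0,0,0,0,0,0,0,0,0,0]}' 1 20
python3 -m crank '{"offset":[[-2.7,-2.7,1],[-5.4,-5.4,2],[-8.1,-8.1,3],[-10.8,-10.8,4],[-13.5,-13.5,5],[-16.2,-16.2,6],[-18.5,-18.6,7],[-20.2,-20.3,8],[-21.2,-21.4,9],[-21.2,-21.4,9.3]],"turn":[0.05,0.1,0.16,0.22,0.28,0.34,0.4,0.44,0.467,0.467]}'
python3 -m crank '{"offset":[[0,0,0],[0,0,0]],"turn":[0,0]}'
python3 t.py 0.461 -0.080 0.024 0.688
```

```text
time_s: 1.03
ee_pos: [0.3527, 0.1986, 0.2126]
tool_rot: [0.206, 0.979, -0.001, -0.0]
contact_force: [0.0, 0.1, 0.6]
finger_gap: 0.0856
finger_force: 0.0
time_s: 1.87
ee_pos: [0.4606, -0.0828, 0.1191]
tool_rot: [0.429, 0.903, -0.001, -0.001]
contact_force: [-0.1, 1.5, -0.4]
finger_gap: 0.085
finger_force: 0.0
time_s: 2.03
ee_pos: [0.4601, -0.0797, 0.1204]
tool_rot: [0.427, 0.904, 0.0, -0.0]
contact_force: [-0.0, 1.1, 0.8]
finger_gap: 0.0857
finger_force: 0.0
offset [-0.09  0.05  9.64] turn 0.0 j6 -0.88
t 2.03 pos [ 0.4601 -0.0797  0.1204] gap 0.0857 f [-0.   1.1  0.8] 0.0 q [-0.2   0.29  1.99  0.    0.86 -0.88]
```

```bash
python3 -c "
from h import *
s=snap('wrist','w1');print(s['fx'],s['cx'],s['cy'])"
```

```text
325.19226210127806 286.87101791679487 205.16517693880806
```

View pics/w1.png

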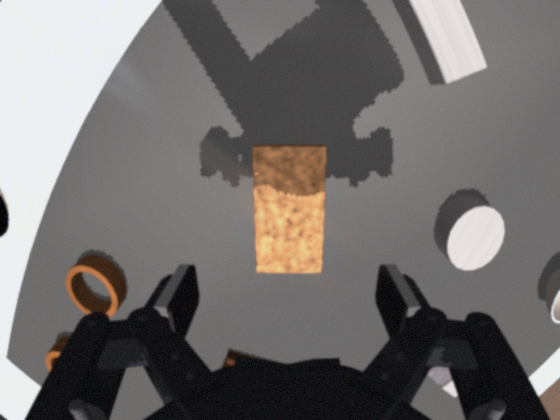

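The cork pad (cols 253–325, rows 147–273) sits centred between the jaws, which are at about cols 198 and 377. I'm descending and gripping.

```bash
python3 -m crank '{"offset":[[-0.1,0,1],[-0.1,0,2.5],[-0.1,0,4],[-0.1,0,5.5],[-0.1,0,7],[-0.1,0,8],[-0.1,0,9],[-0.1,0,9.5],[-0.1,0,9.6],[-0.1,0,9.6]],"turn":[0,0,0,0,0,0,0,0,0,0]}'
python3 -m crank '{"offset":[[0,0,0],[0,0,0],[0,0,0],[0,0,0],[0,0,0],[0,0,0],[0,0,0],[0,0,0]],"turn":[0,0,0,0,0,0,0,0]}' 0.3 30
python3 t.py 0.461 -0.080 0.12
```

```text
time_s: 2.92
ee_pos: [0.4617, -0.0802, 0.0247]
tool_rot: [0.427, 0.904, 0.0, 0.0]
contact_force: [0.3, -0.1, -0.2]
finger_gap: 0.0856
finger_force: 0.0
time_s: 3.58
ee_pos: [0.462, -0.0808, 0.025]
tool_rot: [0.427, 0.904, 0.0, 0.001]
contact_force: [-0.8, 1.0, 5.7]
finger_gap: 0.0511
finger_force: 31.2
offset [ 0.12 -0.02 -9.5 ] turn 0 j6 -0.89
t 3.58 pos [ 0.462  -0.0808  0.025 ] gap 0.0511 f [-0.8  1.   5.7] 31.2 q [-0.2   0.43  2.09  0.    0.61 -0.89]
```

```bash
python3 -m crank '{"offset":[[0,0,-0.3],[0,0,-1],[0,0,-2],[0,0,-3.5],[0,0,-5],[0,0,-6.5],[0,0,-8],[0,0,-9],[0,0,-9.5],[0,0,-9.5]],"turn":[0,0,0,0,0,0,0,0,0,0]}'
python3 t.py 0.617 -0.250 0.12 1.912
```

```text
time_s: 4.42
ee_pos: [0.4622, -0.0809, 0.1206]
tool_rot: [0.427, 0.904, 0.0, 0.001]
contact_force: [-0.4, 0.5, -0.3]
finger_gap: 0.0509
finger_force: 31.7
offset [-22.89   1.22   0.11] turn -1.224 j6 -0.89
t 4.42 pos [ 0.4622 -0.0809  0.1206] gap 0.0509 f [-0.4  0.5 -0.3] 31.7 q [-0.2   0.29  1.99  0.    0.86 -0.89]
```

```bash
python3 -m crank '{"offset":[[-0.7,0,0],[-2.5,0.1,0],[-5,0.3,0],[-8,0.4,0],[-11,0.6,0],[-14,0.7,0],[-17,0.9,0],[-20,1.1,0],[-22,1.2,0],[-22.9,1.2,0]],"turn":[-0.06,-0.18,-0.3,-0.42,-0.54,-0.66,-0.78,-0.9,-1.02,-1.12]}'
python3 -m crank '{"offset":[[0,0,0],[0,0,0],[0,0,0],[0,0,0]],"turn":[-0.07,-0.104,-0.104,-0.104]}'
python3 t.py 0.617 -0.250 0.0555 1.912
python3 -c "
from h import *
s=snap('wrist','w2')"
```

```text
time_s: 5.25
ee_pos: [0.6177, -0.2522, 0.1177]
tool_rot: [-0.12, 0.993, -0.0, -0.0]
contact_force: [-0.6, -0.3, -0.2]
finger_gap: 0.0511
finger_force: 31.7
time_s: 5.58
ee_pos: [0.6158, -0.2499, 0.1182]
tool_rot: [-0.169, 0.986, 0.001, -0.001]
contact_force: [-0.4, 0.0, -0.8]
finger_gap: 0.0513
finger_force: 31.7
offset [-0.12 -0.06  6.27] turn -0.001 j6 -2.31
t 5.58 pos [ 0.6158 -0.2499  0.1182] gap 0.0513 f [-0.4  0.  -0.8] 31.7 q [-0.4   0.56  1.53  0.    1.06 -2.31]
```

View pics/w2.png

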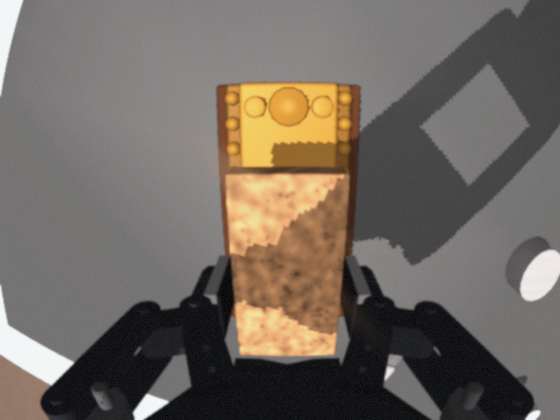

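The pad is held between the jaws (rows 172–355) and lies along the moulding, over the patch. I'm lowering it.

```bash
python3 -m crank '{"offset":[[-0.1,-0.1,0.5],[-0.1,-0.1,1.5],[-0.1,-0.1,2.5],[-0.1,-0.1,3.5],[-0.1,-0.1,4.5],[-0.1,-0.1,5.3],[-0.1,-0.1,5.8],[-0.1,-0.1,6],[-0.1,-0.1,6.1],[-0.1,-0.1,6.1]],"turn":[0,0,0,0,0,0,0,0,0,0]}'
python3 -m crank '{"offset":[[0,0,0.05],[0,0,0.1],[0,0,0.15],[0,0,0.15]],"turn":[0,0,0,0]}'
python3 t.py 0.617 -0.250 0.055 1.912
```

```text
time_s: 6.47
ee_pos: [0.6177, -0.2507, 0.0583]
tool_rot: [-0.17, 0.985, -0.0, 0.0]
contact_force: [-0.2, 0.3, -0.2]
finger_gap: 0.051
finger_force: 31.7
time_s: 6.8
ee_pos: [0.6176, -0.2507, 0.057]
tool_rot: [-0.17, 0.985, -0.0, 0.0]
contact_force: [0.4, 0.2, -0.1]
finger_gap: 0.0513
finger_force: 31.7
offset [0.04 0.08 0.2 ] turn -0.0 j6 -2.31
t 6.8 pos [ 0.6176 -0.2507  0.057 ] gap 0.0513 f [ 0.4  0.2 -0.1] 31.7 q [-0.4   0.62  1.58  0.    0.94 -2.31]
```

```bash
python3 -m crank '{"offset":[[0,0.05,0.05],[0,0.05,0.1],[0,0.05,0.15],[0,0.05,0.2],[0,0.05,0.2]],"turn":[0,0,0,0,0]}'
python3 t.py 0.617 -0.250 0.055 1.912
```

```text
time_s: 7.22
ee_pos: [0.6174, -0.2502, 0.0551]
tool_rot: [-0.17, 0.985, 0.0, 0.0]
contact_force: [-0.6, 1.5, 1.8]
finger_gap: 0.0515
finger_force: 31.9
offset [0.03 0.03 0.01] turn -0.0 j6 -2.31
t 7.22 pos [ 0.6174 -0.2502  0.0551] gap 0.0515 f [-0.6  1.5  1.8] 31.9 q [-0.4   0.62  1.58  0.    0.93 -2.31]
```

```bash
python3 -m crank '{"offset":[[0,0,0],[0,0,0],[0,0,0],[0,0,0],[0,0,0]],"turn":[0,0,0,0,0]}' 0.85
python3 -m crank '{"offset":[[0,0,-0.3],[0,0,-1],[0,0,-2.5],[0,0,-4.5],[0,0,-7],[0,0,-9],[0,0,-10],[0,0,-10]],"turn":[0,0,0,0,0,0,0,0]}' 1
python3 t.py 0.355 0.276 0.12 2.867
cat > st.py <<'E'
from h import *
# stack check in top view: saturated/bright blob on the moulding -> pad
import sys
n,z=sys.argv[1],float(sys.argv[2]); s=snap("top",n); cv2.imwrite(f"pics/{n}.png",cv2.resize(s["image"][110:225,325:430],None,fx=4,fy=4)[:,:,::-1])
E
python3 st.py p1 0.046
```

```text
time_s: 7.63
ee_pos: [0.6174, -0.2502, 0.0547]
tool_rot: [-0.17, 0.985, 0.0, -0.0]
contact_force: [-0.3, 0.1, 0.5]
finger_gap: 0.0727
finger_force: 0.0
time_s: 8.3
ee_pos: [0.6188, -0.2508, 0.1582]
tool_rot: [-0.17, 0.985, -0.002, 0.003]
contact_force: [-0.2, -0.3, -0.6]
finger_gap: 0.0854
finger_force: 0.0
offset [ 7.25 58.49  3.54] turn -0.955 j6 -2.31
t 8.3 pos [ 0.6188 -0.2508  0.1582] gap 0.0854 f [-0.2 -0.3 -0.6] 0.0 q [-0.4   0.53  1.48  0.    1.13 -2.31]
```

View pics/p1.png

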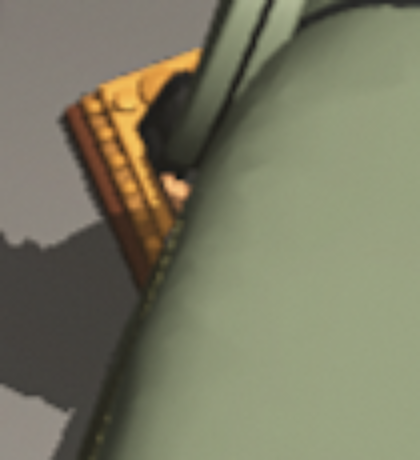

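The arm hides the moulding here; I'll check the pad from the caul's place.

```bash
python3 -m crank '{"offset":[[0.1,1,0],[0.4,3,0],[0.8,6.5,0],[1.3,10.3,0],[1.8,14.1,0],[2.2,17.9,0],[2.7,21.7,0],[3.1,25.5,0],[3.6,29.3,0],[4.1,33,0]],"turn":[0,0,0,0,0,0,0,0,0,0]}'
python3 -m crank '{"offset":[[0.4,3.5,0.4],[0.8,7,0.8],[1.3,10.5,1.2],[1.7,14,1.6],[2.1,17.5,2],[2.5,20.5,2.4],[2.8,23,2.8],[3,24.7,3.2],[3.1,25.4,3.5],[3.1,25.5,3.5]],"turn":[-0.1,-0.2,-0.3,-0.4,-0.5,-0.6,-0.7,-0.8,-0.9,-0.955]}'
python3 -m crank '{"offset":[[0,0,0],[0,0,0]],"turn":[0,0]}'
python3 t.py 0.355 0.276 0.026 2.867
python3 - <<'E'
from h import *
s=snap("top"); a=s["image"][105:230,320:435]; w=snap("wrist")["image"]
cv2.imwrite("pics/p2.png",np.hstack([cv2.resize(a,(386,420)),w[:,90:490]])[:,:,::-1])
hsv=cv2.cvtColor(s["image"],cv2.COLOR_RGB2HSV)
E
```

```text
time_s: 9.18
ee_pos: [0.4654, 0.0488, 0.1532]
tool_rot: [-0.17, 0.986, 0.0, -0.002]
contact_force: [0.7, 1.1, -0.1]
finger_gap: 0.0855
finger_force: 0.0
time_s: 10.02
ee_pos: [0.351, 0.2774, 0.1178]
tool_rot: [-0.606, 0.795, 0.0, -0.002]
contact_force: [0.7, 0.2, 0.3]
finger_gap: 0.0857
finger_force: 0.0
time_s: 10.18
ee_pos: [0.3525, 0.2765, 0.1188]
tool_rot: [-0.603, 0.798, 0.0, -0.001]
contact_force: [-0.0, 0.8, -0.1]
finger_gap: 0.0855
finger_force: 0.0
offset [-0.04 -0.27  9.28] turn -0.001 j6 -2.23
t 10.18 pos [0.3525 0.2765 0.1188] gap 0.0855 f [-0.   0.8 -0.1] 0.0 q [ 0.64  0.26  2.04  0.    0.84 -2.23]
```

View pics/p2.png

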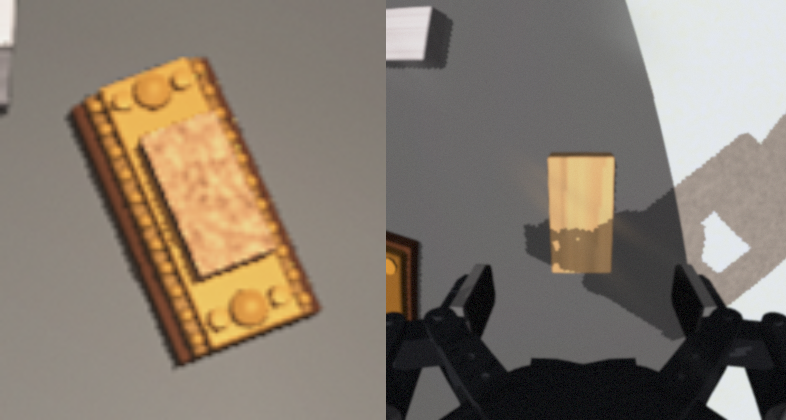

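The pad lies flat along the moulding top (left crop, centre ≈(205,205)). The caul (cols 548–613) is centred between the jaws (cols 493 and 673). I'm measuring the pad and gripping the caul.

```bash
python3 - <<'E'
from h import *
s=snap("top"); hsv=cv2.cvtColor(s["image"],cv2.COLOR_RGB2HSV)
m=np.zeros(hsv.shape[:2],np.uint8); r=np.s_[130:195,355:410]
m[r]=((hsv[r][...,1]<145)&(hsv[r][...,2]>170)&(hsv[r][...,1]>60))
m=cv2.morphologyEx(m,cv2.MORPH_OPEN,np.ones((3,3),np.uint8)); m=cv2.morphologyEx(m,cv2.MORPH_CLOSE,np.ones((5,5),np.uint8))
c=max(cv2.findContours(m,0,1)[0],key=cv2.contourArea)[:,0]
print([np.round(q,3) for q in rect(cast(s,c,.046))])
E
python3 -m crank '{"offset":[[0,-0.2,1],[0,-0.2,2.5],[0,-0.2,4],[0,-0.2,5.5],[0,-0.2,6.8],[0,-0.2,7.8],[0,-0.2,8.5],[0,-0.2,8.8],[0,-0.2,8.9],[0,-0.2,8.9]],"turn":[0,0,0,0,0,0,0,0,0,0]}'
python3 -m crank '{"offset":[[0,0,0],[0,0,0],[0,0,0],[0,0,0],[0,0,0],[0,0,0],[0,0,0],[0,0,0]],"turn":[0,0,0,0,0,0,0,0]}' 0.3 30
python3 t.py 0.355 0.276 0.15
```

```text
[array([ 0.617, -0.252]), np.float64(99.507), np.float64(52.695), np.float64(0.339)]
time_s: 11.17
ee_pos: [0.3559, 0.2765, 0.0309]
tool_rot: [-0.603, 0.797, 0.0, 0.0]
contact_force: [-0.9, -0.1, -0.8]
finger_gap: 0.0852
finger_force: 0.0
time_s: 11.83
ee_pos: [0.3559, 0.2766, 0.0314]
tool_rot: [-0.604, 0.797, 0.0, 0.0]
contact_force: [0.2, -0.8, 6.5]
finger_gap: 0.045
finger_force: 31.1
offset [  0.08   0.06 -11.86] turn 0 j6 -2.23
t 11.83 pos [0.3559 0.2766 0.0314] gap 0.045 f [ 0.2 -0.8  6.5] 31.1 q [ 0.64  0.4   2.13  0.    0.61 -2.23]
```

```bash
python3 -m crank '{"offset":[[0,0,-0.3],[0,0,-1],[0,0,-2.2],[0,0,-3.8],[0,0,-5.5],[0,0,-7.2],[0,0,-9],[0,0,-10.5],[0,0,-11.5],[0,0,-11.9]],"turn":[0,0,0,0,0,0,0,0,0,0]}'
python3 t.py 0.617 -0.251 0.15 1.912
```

```text
time_s: 12.67
ee_pos: [0.3563, 0.2769, 0.1517]
tool_rot: [-0.604, 0.797, -0.0, 0.002]
contact_force: [0.5, -0.5, -0.4]
finger_gap: 0.0453
finger_force: 31.0
offset [ 43.75 -39.41   0.13] turn 0.955 j6 -2.23
t 12.67 pos [0.3563 0.2769 0.1517] gap 0.0453 f [ 0.5 -0.5 -0.4] 31.0 q [ 0.64  0.22  1.99  0.    0.93 -2.23]
```

```bash
python3 -m crank '{"offset":[[0.6,-0.5,0],[2,-1.8,0],[4.4,-4,0],[7.2,-6.5,0],[10,-9,0],[12.9,-11.6,0],[15.8,-14.2,0],[18.7,-16.8,0],[21.6,-19.5,0],[24.5,-22.1,0]],"turn":[0,0,0,0,0,0,0,0,0,0]}'
python3 -m crank '{"offset":[[2.8,-2.5,0],[5.6,-5,0],[8.4,-7.5,0],[11,-9.9,0],[13.4,-12,0],[15.4,-13.8,0],[17,-15.3,0],[18.2,-16.4,0],[19,-17.1,0],[19.2,-17.3,0]],"turn":[0.09,0.19,0.29,0.39,0.49,0.59,0.69,0.79,0.88,0.955]}'
python3 -m crank '{"offset":[[0,0,0],[0,0,0]],"turn":[0,0]}'
python3 t.py 0.617 -0.251 0.0802 1.912
```

```text
time_s: 13.5
ee_pos: [0.4633, 0.0918, 0.1409]
tool_rot: [-0.584, 0.811, -0.031, -0.012]
contact_force: [-0.4, -0.3, 0.2]
finger_gap: 0.0451
finger_force: 31.0
time_s: 14.33
ee_pos: [0.5675, -0.1448, 0.1576]
tool_rot: [-0.145, 0.989, -0.032, 0.004]
contact_force: [0.3, -0.7, -1.0]
finger_gap: 0.0452
finger_force: 31.0
time_s: 14.5
ee_pos: [0.5665, -0.1432, 0.1576]
tool_rot: [-0.148, 0.988, -0.032, 0.004]
contact_force: [-0.9, -0.0, -1.0]
finger_gap: 0.0453
finger_force: 31.0
offset [ -1.68 -11.27   8.48] turn -0.043 j6 -2.07
t 14.5 pos [ 0.5665 -0.1432  0.1576] gap 0.0453 f [-0.9 -0.  -1. ] 31.0 q [-0.24  0.4   1.71 -0.07  1.01 -2.07]
```

The no-turn leg ran j6 into its limit, so the tool has tilted by about 0.06 rad. I'm checking how that recovers with a modest move.

```bash
cat >> t.py <<'E'
R=Ro.from_quat(s["tool_rot"]).as_matrix(); print("tilt: tool z",R[:,2].round(3),"down in tool axes",(R.T@[0,0,-1]).round(3))
E
python3 -m crank '{"offset":[[-0.2,-1,0],[-0.5,-3,0],[-0.8,-5,0],[-1.1,-7,0],[-1.4,-9,0],[-1.6,-10.5,0],[-1.7,-11.2,0],[-1.7,-11.3,0],[-1.7,-11.3,0]],"turn":[0,-0.01,-0.02,-0.03,-0.043,-0.043,-0.043,-0.043,-0.043]}'
python3 t.py 0.617 -0.251 0.0802 1.912
```

```text
time_s: 15.25
ee_pos: [0.6154, -0.2466, 0.1653]
tool_rot: [-0.168, 0.985, -0.032, 0.003]
contact_force: [-0.1, -0.4, -0.5]
finger_gap: 0.045
finger_force: 31.0
offset [-0.04  0.08  8.52] turn -0.003 j6 -2.26
t 15.25 pos [ 0.6154 -0.2466  0.1653] gap 0.045 f [-0.1 -0.4 -0.5] 31.0 q [-0.38  0.5   1.51 -0.06  1.1  -2.26]
tilt: tool z [ 0.017 -0.062 -0.998] down in tool axes [-0.004  0.064  0.998]
```

```bash
python3 t.py 0.5 0.135 0.17
```

```text
offset [-1.77 39.71 -3.04] turn 0 j6 -2.26
t 15.25 pos [ 0.6154 -0.2466  0.1653] gap 0.045 f [-0.1 -0.4 -0.5] 31.0 q [-0.38  0.5   1.51 -0.06  1.1  -2.26]
tilt: tool z [ 0.017 -0.062 -0.998] down in tool axes [-0.004  0.064  0.998]
```

```bash
python3 -m crank '{"offset":[[-0.1,2.5,-0.2],[-0.3,6.5,-0.5],[-0.5,10.5,-0.8],[-0.7,14.5,-1.1],[-0.9,18.5,-1.4],[-1.1,22.5,-1.7],[-1.3,26.5,-2],[-1.5,30.5,-2.4],[-1.7,34.5,-2.7],[-1.8,38,-3]],"turn":[0.1,0.2,0.32,0.44,0.56,0.68,0.8,0.92,1.04,1.15]}'
python3 -m crank '{"offset":[[0,0,0],[0,0,0],[0,0,0],[0,0,0],[0,0,0],[0,0,0],[0,0,0],[0,0,0],[0,0,0],[0,0,0]],"turn":[0.12,0.24,0.36,0.48,0.6,0.72,0.84,0.96,1.08,1.2]}' >/dev/null
python3 -m crank '{"offset":[[0,0,0],[0,0,0],[0,0,0],[0,0,0],[0,0,0],[0,0,0],[0,0,0],[0,0,0],[0,0,0],[0,0,0]],"turn":[0.12,0.24,0.36,0.48,0.6,0.72,0.84,0.96,1.08,1.2]}' >/dev/null
python3 t.py 0.5 0.135 0.17
```

```text
time_s: 16.08
ee_pos: [0.5066, 0.1147, 0.1709]
tool_rot: [0.386, 0.922, -0.025, 0.02]
contact_force: [-0.2, 0.3, -1.2]
finger_gap: 0.0452
finger_force: 31.0
offset [-0.84 -2.16 -0.08] turn 0 j6 1.9
t 17.75 pos [0.5073 0.113  0.1707] gap 0.0452 f [-0.1  0.5 -0.9] 31.1 q [ 0.23  0.3   1.82 -0.08  1.02  1.9 ]
tilt: tool z [ 0.017 -0.063 -0.998] down in tool axes [-0.021 -0.062  0.998]
```

Next I'll push slightly past the upper j6 limit and watch the tilt.

```bash
python3 -m crank '{"offset":[[0,0,0],[0,0,0],[0,0,0],[0,0,0],[0,0,0],[0,0,0],[0,0,0],[0,0,0]],"turn":[0.12,0.24,0.36,0.48,0.6,0.66,0.7,0.7]}'
python3 t.py 0.5 0.135 0.17
python3 -m crank '{"offset":[[0,0,0],[0,0,0],[0,0,0]],"turn":[0.05,0.05,0.05]}'
python3 t.py 0.5 0.135 0.17
```

```text
time_s: 18.42
ee_pos: [0.5095, 0.1061, 0.1714]
tool_rot: [0.932, -0.36, 0.017, 0.022]
contact_force: [-0.3, 0.4, 0.0]
finger_gap: 0.0452
finger_force: 31.1
offset [-2.65 -1.51 -0.02] turn 0 j6 2.56
t 18.42 pos [0.5095 0.1061 0.1714] gap 0.0452 f [-0.3  0.4  0. ] 31.1 q [ 0.21  0.3   1.81 -0.06  1.02  2.56]
tilt: tool z [ 0.016 -0.052 -0.999] down in tool axes [-0.047 -0.028  0.999]
time_s: 18.67
ee_pos: [0.5117, 0.0971, 0.1719]
tool_rot: [0.926, -0.378, 0.013, 0.015]
contact_force: [0.4, -0.0, -0.7]
finger_gap: 0.0449
finger_force: 31.1
offset [-3.49 -1.89  0.04] turn 0 j6 2.56
t 18.67 pos [0.5117 0.0971 0.1719] gap 0.0449 f [ 0.4 -0.  -0.7] 31.1 q [ 0.19  0.3   1.81 -0.05  1.02  2.56]
tilt: tool z [ 0.012 -0.037 -0.999] down in tool axes [-0.035 -0.018  0.999]
```

```bash
python3 -m crank '{"offset":[[0,0,0],[0,0,0],[0,0,0]],"turn":[0.1,0.1,0.1]}' >/dev/null
python3 t.py 0.617 -0.251 0.15 1.912
```

```text
offset [31.49 14.1   2.47] turn -1.19 j6 2.56
t 18.92 pos [0.5143 0.0786 0.172 ] gap 0.0451 f [ 0.1 -0.5 -0.7] 31.1 q [ 0.13  0.3   1.82 -0.01  1.02  2.56]
tilt: tool z [ 0.008 -0.006 -1.   ] down in tool axes [-0.01   0.002  1.   ]
```

```bash
python3 -m crank '{"offset":[[0.8,0.3,0],[3,1.3,0.2],[6,2.7,0.5],[9.5,4.2,0.7],[13,5.8,1],[16.5,7.4,1.3],[20,8.9,1.6],[23.5,10.5,1.9],[27,12.1,2.2],[29.8,13.3,2.4]],"turn":[-0.08,-0.2,-0.32,-0.44,-0.56,-0.68,-0.8,-0.92,-1.04,-1.15]}'
python3 t.py 0.617 -0.251 0.15 1.912
```

```text
time_s: 19.75
ee_pos: [0.6126, -0.2345, 0.1501]
tool_rot: [0.988, 0.154, 0.004, 0.004]
contact_force: [0.9, 0.4, -1.0]
finger_gap: 0.045
finger_force: 31.1
offset [-0.08  1.71  0.02] turn -0.033 j6 0.88
t 19.75 pos [ 0.6126 -0.2345  0.1501] gap 0.045 f [ 0.9  0.4 -1. ] 31.1 q [-0.38  0.51  1.52 -0.    1.1   0.88]
tilt: tool z [ 0.008 -0.006 -1.   ] down in tool axes [-0.006 -0.008  1.   ]
```

```bash
python3 -m crank '{"offset":[[0,0.6,0],[0,1.3,0],[-0.1,1.7,0.5],[-0.1,1.7,1.5],[-0.1,1.7,2.8],[-0.1,1.7,4.1],[-0.1,1.7,5.4],[-0.1,1.7,6.4],[-0.1,1.7,6.9],[-0.1,1.7,6.9]],"turn":[-0.015,-0.033,-0.033,-0.033,-0.033,-0.033,-0.033,-0.033,-0.033,-0.033]}'
python3 t.py 0.617 -0.251 0.0772 1.912
```

```text
time_s: 20.58
ee_pos: [0.6157, -0.2484, 0.08]
tool_rot: [0.986, 0.167, 0.002, 0.003]
contact_force: [-0.5, 0.3, -0.9]
finger_gap: 0.0451
finger_force: 31.1
offset [0.04 0.28 0.28] turn -0.006 j6 0.84
t 20.58 pos [ 0.6157 -0.2484  0.08  ] gap 0.0451 f [-0.5  0.3 -0.9] 31.1 q [-0.4   0.59  1.57 -0.    0.97  0.84]
tilt: tool z [ 0.005 -0.004 -1.   ] down in tool axes [-0.004 -0.006  1.   ]
```

```bash
python3 -m crank '{"offset":[[0,0.15,0],[0,0.25,0.1],[0,0.25,0.2],[0,0.25,0.25],[0,0.25,0.25]],"turn":[0,0,0,0,0]}'
python3 t.py 0.617 -0.251 0.0772 1.912
```

```text
time_s: 21.0
ee_pos: [0.6175, -0.2521, 0.0795]
tool_rot: [0.986, 0.166, 0.004, 0.004]
contact_force: [-0.1, 0.0, 0.1]
finger_gap: 0.0453
finger_force: 31.1
offset [-0.01 -0.13  0.23] turn -0.007 j6 0.83
t 21.0 pos [ 0.6175 -0.2521  0.0795] gap 0.0453 f [-0.1  0.   0.1] 31.1 q [-0.4   0.6   1.57 -0.    0.97  0.83]
tilt: tool z [ 0.009 -0.006 -1.   ] down in tool axes [-0.006 -0.008  1.   ]
```

```bash
python3 -m crank '{"offset":[[0,0,0.05],[0,0,0.1],[0,0,0.15],[0,0,0.15],[0,0,0.15]],"turn":[0,0,0,0,0]}'
python3 t.py 0.617 -0.251 0.0772 1.912
```

```text
time_s: 21.42
ee_pos: [0.6175, -0.252, 0.0779]
tool_rot: [0.986, 0.167, 0.004, 0.004]
contact_force: [-0.3, -0.8, 0.3]
finger_gap: 0.0449
finger_force: 31.2
offset [-0.02 -0.11  0.07] turn -0.006 j6 0.83
t 21.42 pos [ 0.6175 -0.252   0.0779] gap 0.0449 f [-0.3 -0.8  0.3] 31.2 q [-0.4   0.6   1.57 -0.    0.96  0.83]
tilt: tool z [ 0.009 -0.006 -1.   ] down in tool axes [-0.006 -0.008  1.   ]
```

```bash
python3 -m crank '{"offset":[[0,-0.1,0.03],[0,-0.1,0.06],[0,-0.1,0.08],[0,-0.1,0.08]],"turn":[0,0,0,0]}'
python3 -m crank '{"offset":[[0,0,0],[0,0,0],[0,0,0],[0,0,0],[0,0,0]],"turn":[0,0,0,0,0]}' 0.85
python3 -m crank '{"offset":[[0,0,-0.3],[0,0,-1],[0,0,-2.5],[0,0,-4.5],[0,0,-6.5],[0,0,-7.5],[0,0,-7.8],[0,0,-7.8]],"turn":[0,0,0,0,0,0,0,0]}' 1
python3 t.py 0.455 0.100 0.13 1.137
```

```text
time_s: 21.75
ee_pos: [0.6175, -0.2513, 0.0776]
tool_rot: [0.986, 0.167, 0.004, 0.004]
contact_force: [-0.9, -0.4, 4.5]
finger_gap: 0.0448
finger_force: 31.6
time_s: 22.17
ee_pos: [0.617, -0.2509, 0.0766]
tool_rot: [0.986, 0.167, 0.003, 0.003]
contact_force: [0.7, 0.5, 0.4]
finger_gap: 0.0727
finger_force: 0.0
time_s: 22.83
ee_pos: [0.6168, -0.2507, 0.156]
tool_rot: [0.986, 0.167, 0.004, 0.004]
contact_force: [0.9, 0.4, -0.2]
finger_gap: 0.0859
finger_force: 0.0
offset [ -3.78 -38.46   2.21] turn 0.769 j6 0.83
t 22.83 pos [ 0.6168 -0.2507  0.156 ] gap 0.0859 f [ 0.9  0.4 -0.2] 0.0 q [-0.4   0.52  1.49 -0.    1.12  0.83]
tilt: tool z [ 0.01  -0.006 -1.   ] down in tool axes [-0.008 -0.009  1.   ]
```

```bash
python3 -m crank '{"offset":[[-0.1,-1.5,0],[-0.5,-5.3,0.2],[-0.9,-9.1,0.4],[-1.3,-13,0.7],[-1.7,-17,0.9],[-2.1,-21,1.2],[-2.5,-25,1.4],[-2.9,-29,1.6],[-3.2,-33,1.8],[-3.5,-36.5,2]],"turn":[0.05,0.12,0.2,0.28,0.36,0.44,0.52,0.6,0.68,0.74]}'
python3 t.py 0.455 0.100 0.10 1.137
```

```text
time_s: 23.67
ee_pos: [0.4614, 0.0841, 0.1306]
tool_rot: [0.979, -0.203, 0.003, 0.002]
contact_force: [1.2, 0.1, 0.2]
finger_gap: 0.0853
finger_force: 0.0
offset [-1.24 -1.21  3.04] turn 0.025 j6 2.14
t 23.67 pos [0.4614 0.0841 0.1306] gap 0.0853 f [1.2 0.1 0.2] 0.0 q [ 0.16  0.27  1.98 -0.01  0.88  2.14]
tilt: tool z [ 0.006 -0.006 -1.   ] down in tool axes [-0.007 -0.003  1.   ]
```

```bash
python3 -m crank '{"offset":[[-0.4,-0.4,0.5],[-0.9,-0.9,1.5],[-1.1,-1.1,2.5],[-1.1,-1.1,3],[-1.1,-1.1,3],[-1.1,-1.1,3]],"turn":[0.025,0.025,0.025,0.025,0.025,0.025]}'
python3 t.py 0.455 0.100 0.034 1.137
python3 - <<'E'
from h import *
s=snap("top"); a=s["image"][105:230,320:435]; w=snap("wrist")["image"]
cv2.imwrite("pics/p3.png",np.hstack([cv2.resize(a,(386,420)),w[:,90:490]])[:,:,::-1])
E
```

```text
time_s: 24.17
ee_pos: [0.4579, 0.0965, 0.1011]
tool_rot: [0.977, -0.214, 0.004, 0.002]
contact_force: [-0.1, -0.2, -0.0]
finger_gap: 0.0858
finger_force: 0.0
offset [-0.47 -0.22  6.7 ] turn 0.003 j6 2.2
t 24.17 pos [0.4579 0.0965 0.1011] gap 0.0858 f [-0.1 -0.2 -0. ] 0.0 q [ 0.19  0.31  2.02 -0.01  0.8   2.2 ]
tilt: tool z [ 0.007 -0.006 -1.   ] down in tool axes [-0.009 -0.003  1.   ]
```

View pics/p3.png

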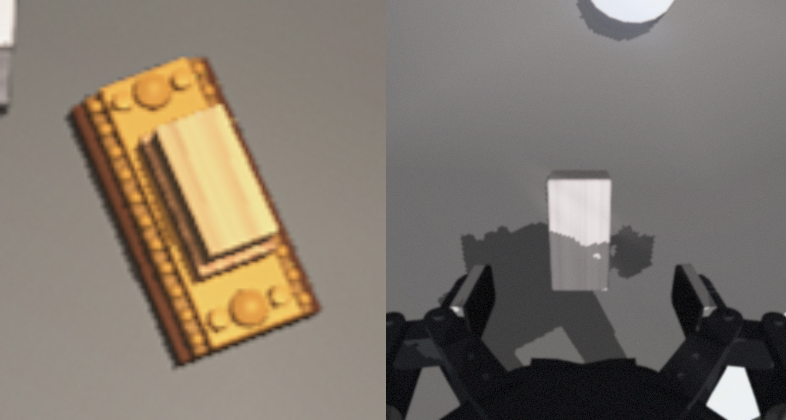

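The caul lies on the pad (left crop ≈(215,185)). The bar (cols 548–610, rows 178–290) is centred between the jaws. I'm measuring the caul and gripping the bar.

```bash
python3 - <<'E'
from h import *
s=snap("top"); a=s["image"][125:200,355:410]
g=cv2.cvtColor(s["image"],cv2.COLOR_RGB2LAB); 
hsv=cv2.cvtColor(s["image"],cv2.COLOR_RGB2HSV)
print("caul",hsv[160,384],"gold",hsv[192,383],hsv[140,364],"pad",hsv[182,382])
m=np.zeros(hsv.shape[:2],np.uint8); r=np.s_[125:195,355:410]
m[r]=((hsv[r][...,1]<150)&(hsv[r][...,2]>200)&(hsv[r][...,0]>=18))
m=cv2.morphologyEx(m,cv2.MORPH_OPEN,np.ones((3,3),np.uint8)); m=cv2.morphologyEx(m,cv2.MORPH_CLOSE,np.ones((5,5),np.uint8))
c=max(cv2.findContours(m,0,1)[0],key=cv2.contourArea)[:,0]
print([np.round(q,3) for q in rect(cast(s,c,.068))])
E
python3 -m crank '{"offset":[[-0.2,-0.1,1],[-0.4,-0.2,2.3],[-0.5,-0.2,3.6],[-0.5,-0.2,4.8],[-0.5,-0.2,5.8],[-0.5,-0.2,6.4],[-0.5,-0.2,6.7],[-0.5,-0.2,6.7],[-0.5,-0.2,6.7]],"turn":[0,0,0,0,0,0,0,0,0]}'
python3 t.py 0.455 0.100 0.034 1.137
```

```text
caul [ 23  97 240] gold [ 21 146 239] [ 20 158 239] pad [ 16 108  66]
[array([ 0.618, -0.253]), np.float64(89.451), np.float64(44.894), np.float64(0.338)]
time_s: 25.07
ee_pos: [0.4554, 0.1003, 0.035]
tool_rot: [0.977, -0.214, 0.005, 0.002]
contact_force: [0.6, -0.1, -0.2]
finger_gap: 0.0854
finger_force: 0.0
offset [-0.03  0.04  0.1 ] turn 0.003 j6 2.21
t 25.07 pos [0.4554 0.1003 0.035 ] gap 0.0854 f [ 0.6 -0.1 -0.2] 0.0 q [ 0.2   0.41  2.1  -0.01  0.63  2.21]
tilt: tool z [ 0.009 -0.005 -1.   ] down in tool axes [-0.011 -0.001  1.   ]
```

```bash
python3 -m crank '{"offset":[[0,0,0],[0,0,0],[0,0,0],[0,0,0],[0,0,0],[0,0,0],[0,0,0],[0,0,0],[0,0,0]],"turn":[0,0,0,0,0,0,0,0,0]}' 0.2 70
python3 t.py 0.455 0.1 0.035
python3 -m crank '{"offset":[[0,0,-0.3],[0,0,-1],[0,0,-2.2],[0,0,-3.8],[0,0,-5.5],[0,0,-7.2],[0,0,-9],[0,0,-10.5],[0,0,-11.3],[0,0,-11.5]],"turn":[0,0,0,0,0,0,0,0,0,0]}'
python3 t.py 0.617 -0.251 0.15 1.912
```

```text
time_s: 25.82
ee_pos: [0.4554, 0.1004, 0.0353]
tool_rot: [0.977, -0.213, 0.005, 0.002]
contact_force: [-1.0, -0.3, 5.4]
finger_gap: 0.0383
finger_force: 71.8
offset [-0.02  0.05  0.03] turn 0 j6 2.21
t 25.82 pos [0.4554 0.1004 0.0353] gap 0.0383 f [-1.  -0.3  5.4] 71.8 q [ 0.2   0.41  2.1  -0.01  0.63  2.21]
tilt: tool z [ 0.01  -0.005 -1.   ] down in tool axes [-0.011 -0.001  1.   ]
time_s: 26.65
ee_pos: [0.4543, 0.101, 0.1508]
tool_rot: [0.977, -0.213, 0.006, 0.001]
contact_force: [-0.7, -1.0, -5.5]
finger_gap: 0.0382
finger_force: 71.3
offset [29.46 25.21  0.43] turn -0.771 j6 2.2
t 26.65 pos [0.4543 0.101  0.1508] gap 0.0382 f [-0.7 -1.  -5.5] 71.3 q [ 0.2   0.24  1.96 -0.01  0.93  2.2 ]
tilt: tool z [ 0.01  -0.005 -1.   ] down in tool axes [-0.012 -0.     1.   ]
```

```bash
python3 -m crank '{"offset":[[0.8,0.7,0],[2.8,2.4,0],[5.6,4.8,0],[8.5,7.3,0],[11.4,9.8,0],[14.3,12.3,0],[17.2,14.8,0],[20,17.2,0],[22.7,19.4,0],[25,21.4,0]],"turn":[-0.04,-0.12,-0.2,-0.28,-0.36,-0.44,-0.52,-0.6,-0.68,-0.74]}'
python3 -m crank '{"offset":[[0,0,0],[0,0,0]],"turn":[0,0]}'
python3 t.py 0.617 -0.251 0.125 1.912
```

```text
time_s: 27.48
ee_pos: [0.592, -0.2, 0.1505]
tool_rot: [0.988, 0.156, 0.002, 0.003]
contact_force: [0.9, 0.5, -6.1]
finger_gap: 0.0382
finger_force: 71.4
time_s: 27.65
ee_pos: [0.5914, -0.1991, 0.1503]
tool_rot: [0.988, 0.153, 0.002, 0.002]
contact_force: [-1.1, 0.6, -5.6]
finger_gap: 0.0383
finger_force: 72.0
offset [0.86 5.7  2.56] turn -0.034 j6 0.92
t 27.65 pos [ 0.5914 -0.1991  0.1503] gap 0.0383 f [-1.1  0.6 -5.6] 72.0 q [-0.34  0.47  1.6  -0.    1.07  0.92]
tilt: tool z [ 0.005 -0.004 -1.   ] down in tool axes [-0.004 -0.006  1.   ]
```

```bash
python3 -m crank '{"offset":[[0.1,1,0],[0.3,2.5,0],[0.5,4,0],[0.7,5,0.3],[0.8,5.6,0.8],[0.8,5.7,1.4],[0.8,5.7,2.1],[0.8,5.7,2.7],[0.8,5.7,3.1],[0.8,5.7,3.1]],"turn":[-0.01,-0.02,-0.034,-0.034,-0.034,-0.034,-0.034,-0.034,-0.034,-0.034]}'
python3 -m crank '{"offset":[[0,0,0],[0,0,0],[0,0,0]],"turn":[0,0,0]}'
python3 t.py 0.6175 -0.2515 0.1043 1.912
```

```text
time_s: 28.48
ee_pos: [0.6162, -0.2489, 0.1203]
tool_rot: [0.985, 0.171, 0.002, 0.002]
contact_force: [0.6, -0.1, -6.5]
finger_gap: 0.0381
finger_force: 72.1
time_s: 28.73
ee_pos: [0.6175, -0.2498, 0.1225]
tool_rot: [0.985, 0.171, 0.004, 0.004]
contact_force: [-0.3, 0.2, -5.7]
finger_gap: 0.0383
finger_force: 72.1
offset [-0.07  0.14  1.82] turn 0.003 j6 0.83
t 28.73 pos [ 0.6175 -0.2498  0.1225] gap 0.0383 f [-0.3  0.2 -5.7] 72.1 q [-0.4   0.55  1.53 -0.    1.05  0.83]
tilt: tool z [ 0.009 -0.006 -1.   ] down in tool axes [-0.007 -0.009  1.   ]
```

```bash
python3 -m crank '{"offset":[[0,0.1,0.3],[0,0.1,0.7],[0,0.1,1.1],[0,0.1,1.4],[0,0.1,1.6],[0,0.1,1.6],[0,0.1,1.6]],"turn":[0,0,0,0,0,0,0]}'
python3 t.py 0.6175 -0.2515 0.1035 1.912
```

```text
time_s: 29.32
ee_pos: [0.6177, -0.2508, 0.1057]
tool_rot: [0.985, 0.171, 0.004, 0.003]
contact_force: [0.2, -0.4, -5.3]
finger_gap: 0.0383
finger_force: 72.2
offset [-0.04  0.05  0.22] turn 0.003 j6 0.83
t 29.32 pos [ 0.6177 -0.2508  0.1057] gap 0.0383 f [ 0.2 -0.4 -5.3] 72.2 q [-0.4   0.57  1.54 -0.    1.02  0.83]
tilt: tool z [ 0.008 -0.005 -1.   ] down in tool axes [-0.006 -0.008  1.   ]
```

```bash
python3 -m crank '{"offset":[[0,0,0.06],[0,0,0.12],[0,0,0.18],[0,0,0.22],[0,0,0.22],[0,0,0.22]],"turn":[0,0,0,0,0,0]}'
python3 t.py 0.6175 -0.2515 0.1035 1.912
```

```text
time_s: 29.82
ee_pos: [0.6177, -0.2509, 0.1037]
tool_rot: [0.985, 0.171, 0.004, 0.003]
contact_force: [0.1, 0.0, -5.0]
finger_gap: 0.0378
finger_force: 72.2
offset [-0.04  0.05  0.02] turn 0.002 j6 0.83
t 29.82 pos [ 0.6177 -0.2509  0.1037] gap 0.0378 f [ 0.1  0.  -5. ] 72.2 q [-0.4   0.57  1.54 -0.    1.02  0.83]
tilt: tool z [ 0.008 -0.006 -1.   ] down in tool axes [-0.006 -0.008  1.   ]
```

```bash
python3 -m crank '{"offset":[[0,0,0.04],[0,0,0.08],[0,0,0.1],[0,0,0.1]],"turn":[0,0,0,0]}'
python3 t.py 0.6175 -0.2515 0.1035 1.912
```

```text
time_s: 30.15
ee_pos: [0.6178, -0.2509, 0.1035]
tool_rot: [0.985, 0.171, 0.004, 0.004]
contact_force: [-1.7, 0.3, -0.4]
finger_gap: 0.0386
finger_force: 72.8
offset [-0.05  0.04 -0.  ] turn 0.003 j6 0.83
t 30.15 pos [ 0.6178 -0.2509  0.1035] gap 0.0386 f [-1.7  0.3 -0.4] 72.8 q [-0.4   0.57  1.54 -0.    1.01  0.83]
tilt: tool z [ 0.009 -0.006 -1.   ] down in tool axes [-0.006 -0.008  1.   ]
```

```bash
python3 -m crank '{"offset":[[0,0,0],[0,0,0],[0,0,0],[0,0,0],[0,0,0]],"turn":[0,0,0,0,0]}' 0.75
python3 -m crank '{"offset":[[0,0,-0.3],[0,0,-1],[0,0,-2.5],[0,0,-4.5],[0,0,-6.5],[0,0,-7.5],[0,0,-7.8],[0,0,-7.8]],"turn":[0,0,0,0,0,0,0,0]}' 1
python3 t.py 0.367 -0.257 0.12 0
```

```text
time_s: 30.57
ee_pos: [0.618, -0.251, 0.103]
tool_rot: [0.985, 0.171, 0.004, 0.004]
contact_force: [0.4, 0.5, -0.5]
finger_gap: 0.0644
finger_force: 0.0
time_s: 31.23
ee_pos: [0.6174, -0.2506, 0.1818]
tool_rot: [0.985, 0.171, 0.005, 0.004]
contact_force: [0.0, -0.0, 0.3]
finger_gap: 0.0855
finger_force: 0.0
offset [-23.84  -7.89   5.93] turn -1.227 j6 0.83
t 31.23 pos [ 0.6174 -0.2506  0.1818] gap 0.0855 f [ 0.  -0.   0.3] 0.0 q [-0.4   0.5   1.45 -0.    1.17  0.83]
tilt: tool z [ 0.01  -0.006 -1.   ] down in tool axes [-0.008 -0.009  1.   ]
```

```bash
python3 -m crank '{"offset":[[-1,-0.3,0],[-3,-1,0],[-6,-2,0.5],[-9,-3,1.2],[-12,-4,2],[-15,-5,3],[-18,-6,4],[-21,-7,5],[-23,-7.6,5.7],[-23.8,-7.9,5.9]],"turn":[-0.1,-0.22,-0.34,-0.46,-0.58,-0.7,-0.82,-0.94,-1.06,-1.16]}'
python3 -m crank '{"offset":[[0,0,0],[0,0,0],[0,0,0]],"turn":[-0.067,-0.067,-0.067]}'
python3 t.py 0.367 -0.257 0.03 0
python3 - <<'E'
from h import *
s=snap("top"); a=s["image"][105:230,320:435]; w=snap("wrist")["image"]
cv2.imwrite("pics/p4.png",np.hstack([cv2.resize(a,(386,420)),w[:,90:490]])[:,:,::-1])
E
```

```text
time_s: 32.07
ee_pos: [0.3622, -0.2548, 0.1173]
tool_rot: [0.729, 0.685, 0.0, 0.001]
contact_force: [-0.3, -0.0, 0.4]
finger_gap: 0.0856
finger_force: 0.0
time_s: 32.32
ee_pos: [0.3666, -0.2564, 0.1191]
tool_rot: [0.708, 0.706, 0.001, 0.004]
contact_force: [-0.4, -0.6, -0.2]
finger_gap: 0.0855
finger_force: 0.0
offset [-0.01 -0.02  8.91] turn -0.002 j6 -0.63
t 32.32 pos [ 0.3666 -0.2564  0.1191] gap 0.0855 f [-0.4 -0.6 -0.2] 0.0 q [-0.64  0.26  2.04  0.    0.83 -0.63]
tilt: tool z [ 0.007 -0.005 -1.   ] down in tool axes [ 0.005 -0.007  1.   ]
```

View pics/p4.png

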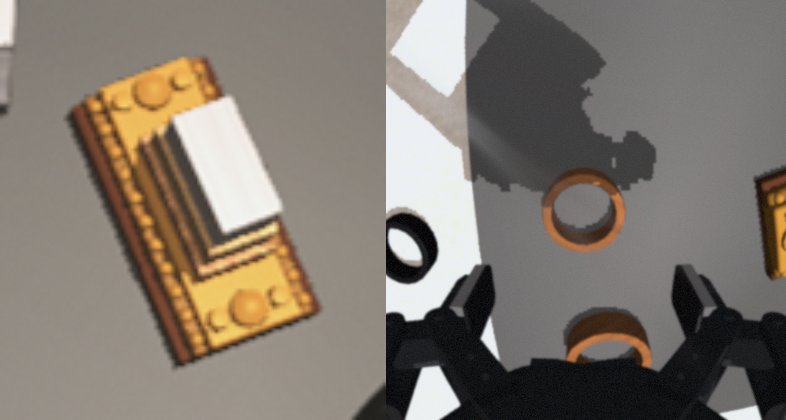

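The stack of pad, caul and bar looks straight (left crop). In the wrist view the small ring (mid col 583) is centred between the jaws (cols 493 and 673). I'm measuring the bar and gripping the ring.

```bash
python3 - <<'E'
from h import *
s=snap("top"); hsv=cv2.cvtColor(s["image"],cv2.COLOR_RGB2HSV)
m=np.zeros(hsv.shape[:2],np.uint8); r=np.s_[125:195,355:412]
m[r]=((hsv[r][...,1]<50)&(hsv[r][...,2]>190))
c=max(cv2.findContours(m,0,1)[0],key=cv2.contourArea)[:,0]
print([np.round(q,3) for q in rect(cast(s,c,.098))])
E
python3 -m crank '{"offset":[[0,0,1],[0,0,2.5],[0,0,4],[0,0,5.5],[0,0,6.8],[0,0,7.8],[0,0,8.5],[0,0,8.9],[0,0,8.9],[0,0,8.9]],"turn":[0,0,0,0,0,0,0,0,0,0]}'
python3 -m crank '{"offset":[[0,0,0],[0,0,0],[0,0,0],[0,0,0],[0,0,0],[0,0,0],[0,0,0],[0,0,0]],"turn":[0,0,0,0,0,0,0,0]}' 0.5 20
python3 t.py 0.367 -0.257 0.15
```

```text
[array([ 0.617, -0.253]), np.float64(78.769), np.float64(39.228), np.float64(0.341)]
time_s: 33.3
ee_pos: [0.368, -0.2572, 0.0308]
tool_rot: [0.707, 0.707, 0.001, 0.005]
contact_force: [0.8, 0.7, 0.6]
finger_gap: 0.0855
finger_force: 0.0
time_s: 33.97
ee_pos: [0.368, -0.2574, 0.0316]
tool_rot: [0.707, 0.707, 0.001, 0.006]
contact_force: [-1.0, 0.5, 5.8]
finger_gap: 0.0596
finger_force: 20.3
offset [ -0.04   0.02 -11.84] turn 0 j6 -0.64
t 33.97 pos [ 0.368  -0.2574  0.0316] gap 0.0596 f [-1.   0.5  5.8] 20.3 q [-0.64  0.4   2.14  0.    0.59 -0.64]
tilt: tool z [ 0.01  -0.006 -1.   ] down in tool axes [ 0.006 -0.01   1.   ]
```

```bash
python3 -m crank '{"offset":[[0,0,-0.3],[0,0,-1],[0,0,-2.2],[0,0,-3.8],[0,0,-5.5],[0,0,-7.2],[0,0,-9],[0,0,-10.5],[0,0,-11.5],[0,0,-11.9]],"turn":[0,0,0,0,0,0,0,0,0,0]}'
python3 t.py 0.5826 0.2865 0.15 -0.507
```

```text
time_s: 34.8
ee_pos: [0.3673, -0.2569, 0.1518]
tool_rot: [0.707, 0.707, 0.001, 0.007]
contact_force: [0.7, -0.2, -0.3]
finger_gap: 0.0591
finger_force: 21.7
offset [54.35 21.53  0.  ] turn 0.507 j6 -0.64
t 34.8 pos [ 0.3673 -0.2569  0.1518] gap 0.0591 f [ 0.7 -0.2 -0.3] 21.7 q [-0.64  0.21  2.    0.    0.91 -0.64]
tilt: tool z [ 0.012 -0.008 -1.   ] down in tool axes [ 0.008 -0.012  1.   ]
```

```bash
python3 -m crank '{"offset":[[0.6,0.2,0],[2.2,0.9,0],[5,2,0],[8.5,3.4,0],[12,4.8,0],[15.6,6.2,0],[19.2,7.6,0],[22.9,9.1,0],[26.6,10.5,0],[30.3,12,0]],"turn":[0,0,0,0,0,0,0,0,0,0]}'
python3 -m crank '{"offset":[[3.6,1.4,0],[7.2,2.8,0],[10.8,4.3,0],[14,5.5,0],[17,6.7,0],[19.5,7.7,0],[21.5,8.5,0],[23,9.1,0],[23.8,9.4,0],[24,9.5,0]],"turn":[0.05,0.1,0.16,0.22,0.28,0.34,0.4,0.45,0.49,0.507]}'
python3 -m crank '{"offset":[[0,0,0],[0,0,0],[0,0,0]],"turn":[0,0,0]}'
python3 t.py 0.5826 0.2865 0.085 -0.507
```

```text
time_s: 35.63
ee_pos: [0.486, 0.0489, 0.1482]
tool_rot: [0.707, 0.707, 0.0, 0.004]
contact_force: [1.0, 0.2, -0.4]
finger_gap: 0.0593
finger_force: 21.7
time_s: 36.47
ee_pos: [0.5812, 0.2884, 0.1469]
tool_rot: [0.862, 0.507, 0.001, 0.004]
contact_force: [0.2, -0.2, -0.4]
finger_gap: 0.0595
finger_force: 21.7
time_s: 36.72
ee_pos: [0.5812, 0.2857, 0.1481]
tool_rot: [0.862, 0.507, 0.002, 0.005]
contact_force: [-0.3, -0.6, -0.6]
finger_gap: 0.0588
finger_force: 21.7
offset [0.15 0.03 6.31] turn -0.0 j6 0.95
t 36.72 pos [0.5812 0.2857 0.1481] gap 0.0588 f [-0.3 -0.6 -0.6] 21.7 q [ 0.44  0.51  1.54 -0.01  1.09  0.95]
tilt: tool z [ 0.007 -0.006 -1.   ] down in tool axes [ 0.002 -0.009  1.   ]
```

Lowering to just above the button (ring bottom about 52 mm), then checking the alignment from the wrist view.

```bash
python3 -m crank '{"offset":[[0.1,0,0.6],[0.1,0,1.6],[0.1,0,2.8],[0.1,0,4],[0.1,0,5],[0.1,0,5.7],[0.1,0,6],[0.1,0,6],[0.1,0,6]],"turn":[0,0,0,0,0,0,0,0,0]}'
python3 t.py 0.5826 0.2865 0.0665 -0.507
python3 - <<'E'
from h import *
s=snap("top"); a=s["image"][140:225,90:180]; w=snap("wrist")["image"]
cv2.imwrite("pics/p5.png",np.hstack([cv2.resize(a,(386,420)),w[:,90:490]])[:,:,::-1])
E
```

```text
time_s: 37.47
ee_pos: [0.5828, 0.2872, 0.0884]
tool_rot: [0.862, 0.507, 0.002, 0.005]
contact_force: [-0.2, -0.5, 0.0]
finger_gap: 0.059
finger_force: 21.7
offset [-0.07 -0.01  2.19] turn 0.0 j6 0.96
t 37.47 pos [0.5828 0.2872 0.0884] gap 0.059 f [-0.2 -0.5  0. ] 21.7 q [ 0.44  0.57  1.6  -0.01  0.97  0.96]
tilt: tool z [ 0.009 -0.005 -1.   ] down in tool axes [ 0.001 -0.01   1.   ]
```

View pics/p5.png

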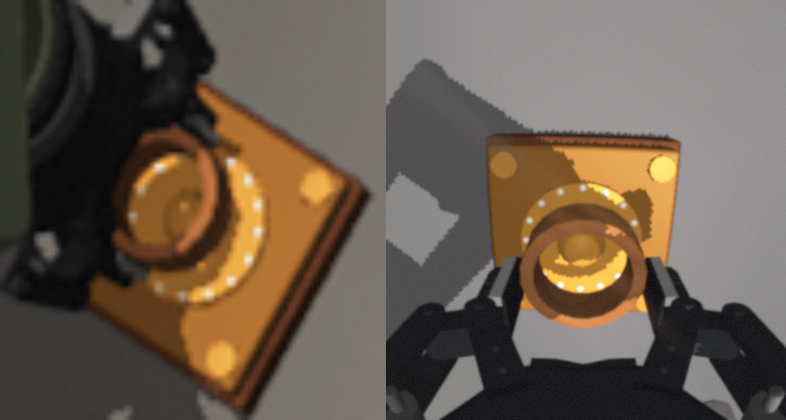

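The ring (wrist view mid col 583) lines up with the button (col ≈581), and the bead circle shows around it. I'm lowering it.

```bash
python3 -m crank '{"offset":[[0,0,0.3],[0,0,0.7],[0,0,1.1],[0,0,1.5],[0,0,1.8],[0,0,2],[0,0,2.05],[0,0,2.05],[0,0,2.05]],"turn":[0,0,0,0,0,0,0,0,0]}'
python3 t.py 0.5826 0.2865 0.065 -0.507
```

```text
time_s: 38.32
ee_pos: [0.583, 0.287, 0.068]
tool_rot: [0.862, 0.507, 0.002, 0.005]
contact_force: [0.5, -0.5, -0.7]
finger_gap: 0.0594
finger_force: 21.7
offset [-0.06 -0.01  0.3 ] turn -0.0 j6 0.96
t 38.32 pos [0.583 0.287 0.068] gap 0.0594 f [ 0.5 -0.5 -0.7] 21.7 q [ 0.44  0.59  1.62 -0.01  0.93  0.96]
tilt: tool z [ 0.009 -0.005 -1.   ] down in tool axes [ 0.001 -0.01   1.   ]
```

```bash
python3 -m crank '{"offset":[[0,0,0.06],[0,0,0.12],[0,0,0.18],[0,0,0.24],[0,0,0.26],[0,0,0.26]],"turn":[0,0,0,0,0,0]}'
python3 t.py 0.5826 0.2865 0.065 -0.507
```

```text
time_s: 38.82
ee_pos: [0.5829, 0.287, 0.0658]
tool_rot: [0.862, 0.507, 0.002, 0.005]
contact_force: [-0.6, -0.8, 2.4]
finger_gap: 0.0595
finger_force: 21.9
offset [-0.06 -0.01  0.08] turn -0.0 j6 0.96
t 38.82 pos [0.5829 0.287  0.0658] gap 0.0595 f [-0.6 -0.8  2.4] 21.9 q [ 0.44  0.59  1.62 -0.01  0.92  0.96]
tilt: tool z [ 0.009 -0.005 -1.   ] down in tool axes [ 0.   -0.01  1.  ]
```

```bash
python3 -m crank '{"offset":[[0,0,0],[0,0,0],[0,0,0],[0,0,0],[0,0,0]],"turn":[0,0,0,0,0]}' 1
python3 -m crank '{"offset":[[0,0,-0.3],[0,0,-1],[0,0,-2.5],[0,0,-4.5],[0,0,-6.5],[0,0,-7.5],[0,0,-7.8],[0,0,-7.8]],"turn":[0,0,0,0,0,0,0,0]}'
python3 t.py 0.591 0.002 0.12 -0.507
```

```text
time_s: 39.23
ee_pos: [0.5829, 0.2869, 0.0652]
tool_rot: [0.862, 0.507, 0.002, 0.005]
contact_force: [1.2, -1.3, -0.9]
finger_gap: 0.0852
finger_force: 0.0
time_s: 39.9
ee_pos: [0.5825, 0.2875, 0.1444]
tool_rot: [0.862, 0.507, 0.003, 0.005]
contact_force: [-0.0, 1.1, -0.0]
finger_gap: 0.0854
finger_force: 0.0
offset [-24.55  14.58   2.58] turn -0.0 j6 0.96
t 39.9 pos [0.5825 0.2875 0.1444] gap 0.0854 f [-0.   1.1 -0. ] 0.0 q [ 0.44  0.51  1.54 -0.01  1.08  0.96]
tilt: tool z [ 0.01  -0.005 -1.   ] down in tool axes [-0.001 -0.011  1.   ]
```

```bash
python3 -m crank '{"offset":[[-1,0.6,0],[-3.5,2.1,0.2],[-7,4.2,0.6],[-10.5,6.3,1],[-14,8.3,1.4],[-17.3,10.3,1.8],[-20.3,12.1,2.1],[-22.7,13.5,2.4],[-24.2,14.4,2.6],[-24.5,14.6,2.6]],"turn":[0,0,0,0,0,0,0,0,0,0]}'
python3 -m crank '{"offset":[[0,0,0],[0,0,0],[0,0,0]],"turn":[0,0,0]}'
python3 t.py 0.591 0.002 0.036 -0.507
python3 - <<'E'
from h import *
s=snap("top"); a=s["image"][140:225,90:180]; w=snap("wrist")["image"]
cv2.imwrite("pics/p6.png",np.hstack([cv2.resize(a,(386,420)),w[:,90:490]])[:,:,::-1])
hsv=cv2.cvtColor(s["image"],cv2.COLOR_RGB2HSV); m=np.zeros(hsv.shape[:2],np.uint8); m[150:220,100:175]=(((hsv[...,0]<16)&(hsv[...,1]>90)&(hsv[...,2]>120)))[150:220,100:175]
np.save("ringhsv.npy",hsv[165:200,118:152])
print(hsv[185,118:156].tolist())
E
```

```text
time_s: 40.73
ee_pos: [0.5895, -0.0017, 0.1171]
tool_rot: [0.863, 0.506, 0.0, 0.004]
contact_force: [-0.7, 0.8, 0.3]
finger_gap: 0.0859
finger_force: 0.0
time_s: 40.98
ee_pos: [0.5908, 0.003, 0.1187]
tool_rot: [0.862, 0.508, 0.002, 0.004]
contact_force: [0.2, 0.2, 0.2]
finger_gap: 0.0856
finger_force: 0.0
offset [-0.07 -0.01  8.27] turn 0.001 j6 0.5
t 40.98 pos [0.5908 0.003  0.1187] gap 0.0856 f [0.2 0.2 0.2] 0.0 q [-0.01  0.45  1.72 -0.01  0.96  0.5 ]
tilt: tool z [ 0.008 -0.005 -1.   ] down in tool axes [ 0.001 -0.009  1.   ]
[[12, 165, 209], [12, 168, 204], [11, 173, 136], [12, 158, 50], [12, 159, 53], [10, 166, 57], [16, 182, 207], [18, 177, 241], [18, 176, 237], [18, 175, 239], [16, 184, 194], [16, 186, 199], [17, 183, 230], [17, 182, 228], [17, 180, 230], [18, 172, 236], [19, 160, 240], [21, 154, 241], [21, 153, 244], [18, 171, 218], [16, 187, 172], [16, 188, 175], [14, 178, 175], [12, 169, 183], [12, 170, 191], [11, 171, 134], [12, 161, 57], [12, 152, 52], [10, 163, 47], [15, 183, 117], [17, 186, 218], [18, 182, 239], [18, 181, 241], [16, 188, 195], [15, 187, 157], [15, 183, 180], [15, 184, 179], [15, 182, 179]]
```

View pics/p6.png

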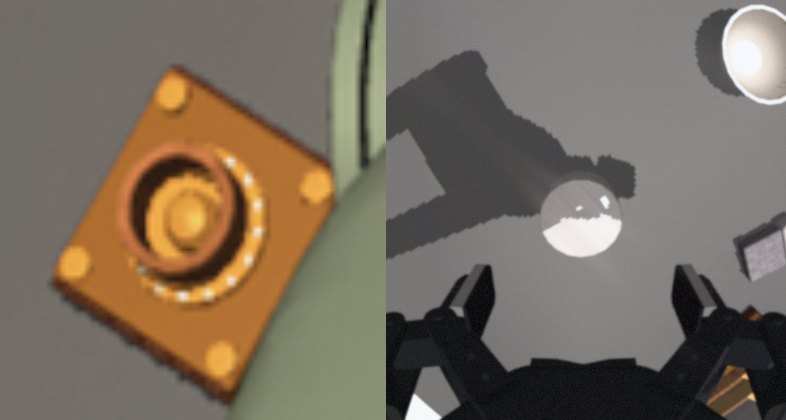

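The ring is round the button (left crop, rim centre ≈(178,207), with parallax). The disc (mid col 581) is centred between the jaws. I'm measuring the ring's rim on its top plane at 58 mm.

```bash
python3 - <<'E'
from h import *
s=snap("top"); hsv=cv2.cvtColor(s["image"],cv2.COLOR_RGB2HSV)
m=np.zeros(hsv.shape[:2],np.uint8); r=np.s_[165:200,112:150]
m[r]=(hsv[r][...,0]<=13)&(hsv[r][...,2]>115)
m=cv2.morphologyEx(m,cv2.MORPH_CLOSE,np.ones((3,3),np.uint8))
c=max(cv2.findContours(m,0,1)[0],key=cv2.contourArea)[:,0]
P=cast(s,c,.058); print(cv2.minEnclosingCircle((P[:,:2]*1000).astype(np.float32)), cv2.fitEllipse((P[:,:2]*1000).astype(np.float32)))
E
python3 -m crank '{"offset":[[-0.1,0,1],[-0.1,0,2.5],[-0.1,0,4],[-0.1,0,5.5],[-0.1,0,6.8],[-0.1,0,7.6],[-0.1,0,8],[-0.1,0,8.2],[-0.1,0,8.2],[-0.1,0,8.2]],"turn":[0,0,0,0,0,0,0,0,0,0]}'
python3 -m crank '{"offset":[[0,0,0],[0,0,0],[0,0,0],[0,0,0],[0,0,0],[0,0,0],[0,0,0],[0,0,0]],"turn":[0,0,0,0,0,0,0,0]}' 0.4 70
python3 t.py 0.591 0.002 0.16
```

```text
((585.3595581054688, 288.408203125), 30.341081619262695) ((584.6407470703125, 287.9759216308594), (56.740352630615234, 58.208465576171875), 5.189203262329102)
time_s: 41.97
ee_pos: [0.5917, 0.0009, 0.0375]
tool_rot: [0.862, 0.507, 0.003, 0.005]
contact_force: [0.5, -0.6, 0.4]
finger_gap: 0.0852
finger_force: 0.0
time_s: 42.63
ee_pos: [0.5907, 0.0011, 0.0385]
tool_rot: [0.862, 0.507, 0.002, 0.004]
contact_force: [-3.9, 1.3, 7.8]
finger_gap: 0.0546
finger_force: 72.0
offset [  0.09   0.1  -12.15] turn 0 j6 0.5
t 42.63 pos [0.5907 0.0011 0.0385] gap 0.0546 f [-3.9  1.3  7.8] 72.0 q [-0.02  0.55  1.8  -0.01  0.79  0.5 ]
tilt: tool z [ 0.008 -0.005 -1.   ] down in tool axes [ 0.001 -0.009  1.   ]
```

```bash
python3 -m crank '{"offset":[[0,0,-0.3],[0,0,-1],[0,0,-2.2],[0,0,-3.8],[0,0,-5.5],[0,0,-7.2],[0,0,-9],[0,0,-10.5],[0,0,-11.5],[0,0,-12]],"turn":[0,0,0,0,0,0,0,0,0,0]}'
python3 t.py 0.5835 0.287 0.15 -0.507
```

```text
time_s: 43.47
ee_pos: [0.5906, 0.0014, 0.1583]
tool_rot: [0.862, 0.507, 0.003, 0.005]
contact_force: [-0.3, -0.9, -6.1]
finger_gap: 0.0549
finger_force: 75.2
offset [ 24.62 -14.5    0.66] turn -0.0 j6 0.5
t 43.47 pos [0.5906 0.0014 0.1583] gap 0.0549 f [-0.3 -0.9 -6.1] 75.2 q [-0.01  0.41  1.67 -0.01  1.04  0.5 ]
tilt: tool z [ 0.01  -0.006 -1.   ] down in tool axes [ 0.    -0.012  1.   ]
```

```bash
python3 -m crank '{"offset":[[0.8,-0.4,0],[2.8,-1.6,0],[5.5,-3.2,0],[8.5,-5,0],[11.7,-6.9,0],[15,-8.8,0],[18,-10.6,0],[20.8,-12.2,0],[22.8,-13.4,0],[24,-14.1,0]],"turn":[0,0,0,0,0,0,0,0,0,0]}'
python3 -m crank '{"offset":[[0.4,-0.2,0],[0.6,-0.4,0.2],[0.6,-0.4,0.4],[0.6,-0.4,0.4],[0.6,-0.4,0.4]],"turn":[0,0,0,0,0]}'
python3 t.py 0.5835 0.287 0.0985 -0.507
```

```text
time_s: 44.3
ee_pos: [0.5822, 0.2832, 0.1536]
tool_rot: [0.861, 0.508, 0.001, 0.004]
contact_force: [0.4, -0.1, -5.5]
finger_gap: 0.0545
finger_force: 75.2
time_s: 44.72
ee_pos: [0.583, 0.2854, 0.151]
tool_rot: [0.862, 0.506, 0.002, 0.005]
contact_force: [-0.5, -0.6, -5.1]
finger_gap: 0.0546
finger_force: 75.1
offset [ 0.18 -0.09  5.25] turn -0.002 j6 0.95
t 44.72 pos [0.583  0.2854 0.151 ] gap 0.0546 f [-0.5 -0.6 -5.1] 75.1 q [ 0.44  0.51  1.53 -0.01  1.1   0.95]
tilt: tool z [ 0.008 -0.007 -1.   ] down in tool axes [ 0.002 -0.01   1.   ]
```

```bash
python3 -m crank '{"offset":[[0.1,0,0.5],[0.1,0,1.3],[0.1,0,2.2],[0.1,0,3.1],[0.1,0,3.9],[0.1,0,4.5],[0.1,0,4.9],[0.1,0,5],[0.1,0,5],[0.1,0,5]],"turn":[0,0,0,0,0,0,0,0,0,0]}'
python3 t.py 0.5835 0.287 0.0965 -0.507
```

```text
time_s: 45.55
ee_pos: [0.5842, 0.2877, 0.1017]
tool_rot: [0.862, 0.507, 0.003, 0.005]
contact_force: [0.7, 0.6, -5.3]
finger_gap: 0.0543
finger_force: 75.1
offset [-0.1  -0.03  0.52] turn 0.0 j6 0.96
t 45.55 pos [0.5842 0.2877 0.1017] gap 0.0543 f [ 0.7  0.6 -5.3] 75.1 q [ 0.44  0.55  1.58 -0.01  1.    0.96]
tilt: tool z [ 0.009 -0.005 -1.   ] down in tool axes [ 0.    -0.011  1.   ]
```

```bash
python3 -m crank '{"offset":[[0,0,0.08],[0,0,0.16],[0,0,0.24],[0,0,0.32],[0,0,0.38],[0,0,0.42],[0,0,0.42]],"turn":[0,0,0,0,0,0,0]}'
python3 t.py 0.5835 0.287 0.0965 -0.507
```

```text
time_s: 46.13
ee_pos: [0.5839, 0.2875, 0.097]
tool_rot: [0.862, 0.507, 0.002, 0.005]
contact_force: [-0.1, -1.0, -5.2]
finger_gap: 0.0544
finger_force: 75.2
offset [-0.06 -0.01  0.05] turn -0.0 j6 0.96
t 46.13 pos [0.5839 0.2875 0.097 ] gap 0.0544 f [-0.1 -1.  -5.2] 75.2 q [ 0.44  0.56  1.59 -0.01  0.99  0.96]
tilt: tool z [ 0.008 -0.006 -1.   ] down in tool axes [ 0.001 -0.01   1.   ]
```

```bash
python3 -m crank '{"offset":[[0,0,0.04],[0,0,0.08],[0,0,0.12],[0,0,0.12]],"turn":[0,0,0,0]}'
```

```text
time_s: 46.47
ee_pos: [0.584, 0.2876, 0.0966]
tool_rot: [0.862, 0.507, 0.002, 0.005]
contact_force: [-2.2, 0.0, -0.9]
finger_gap: 0.0551
finger_force: 75.6
```

Weight is off the gripper, so the disc is seated. I'm letting go and backing off.

```bash
python3 -m crank '{"offset":[[0,0,0],[0,0,0],[0,0,0],[0,0,0],[0,0,0],[0,0,0]],"turn":[0,0,0,0,0,0]}' 1
python3 -m crank '{"offset":[[0,0,-0.3],[0,0,-1],[0,0,-2.5],[0,0,-4.5],[0,0,-6.5],[0,0,-8],[0,0,-9],[0,0,-9]],"turn":[0,0,0,0,0,0,0,0]}'
python3 t.py 0.42 0.0 0.25
```

```text
time_s: 46.97
ee_pos: [0.5841, 0.2876, 0.0962]
tool_rot: [0.862, 0.507, 0.003, 0.005]
contact_force: [-0.5, 0.1, 0.3]
finger_gap: 0.0857
finger_force: 0.0
time_s: 47.63
ee_pos: [0.5844, 0.2886, 0.1891]
tool_rot: [0.862, 0.507, 0.005, 0.005]
contact_force: [0.6, 0.5, 0.4]
finger_gap: 0.0855
finger_force: 0.0
offset [-33.19  -0.27  -6.22] turn 0 j6 0.96
t 47.63 pos [0.5844 0.2886 0.1891] gap 0.0855 f [0.6 0.5 0.4] 0.0 q [ 0.44  0.48  1.48 -0.01  1.17  0.96]
tilt: tool z [ 0.013 -0.003 -1.   ] down in tool axes [-0.004 -0.013  1.   ]
```

```bash
python3 -m crank '{"offset":[[-1,0,-0.5],[-4,0,-1.5],[-8,0,-2.5],[-12,0,-3.5],[-16,0,-4.5],[-20,0,-5.5],[-24,0,-6],[-28,0,-6],[-31,0,-6],[-33,0,-6]],"turn":[0,0,0,0,0,0,0,0,0,0]}'
python3 - <<'E'
from h import *
s=snap("top","end")
hsv=cv2.cvtColor(s["image"],cv2.COLOR_RGB2HSV)
for n,r,z in(("disc",np.s_[150:205,105:160],.088),("bar",np.s_[125:195,355:412],.098)):
    m=np.zeros(hsv.shape[:2],np.uint8); m[r]=(hsv[r][...,1]<50)&(hsv[r][...,2]>190 if n=="bar" else hsv[r][...,2]>160)
    m=cv2.morphologyEx(m,cv2.MORPH_OPEN,np.ones((3,3),np.uint8))
    c=max(cv2.findContours(m,0,1)[0],key=cv2.contourArea)[:,0]; print(n,[np.round(q,3) for q in rect(cast(s,c,z))])
E
```

```text
time_s: 48.47
ee_pos: [0.4192, -0.0024, 0.2454]
tool_rot: [0.862, 0.506, 0.001, 0.004]
contact_force: [-0.3, 0.0, 0.9]
finger_gap: 0.0854
finger_force: 0.0
disc [array([0.587, 0.289]), np.float64(56.57), np.float64(54.777), np.float64(0.788)]
bar [array([ 0.617, -0.253]), np.float64(78.754), np.float64(39.392), np.float64(0.345)]
```

View pics/end.png

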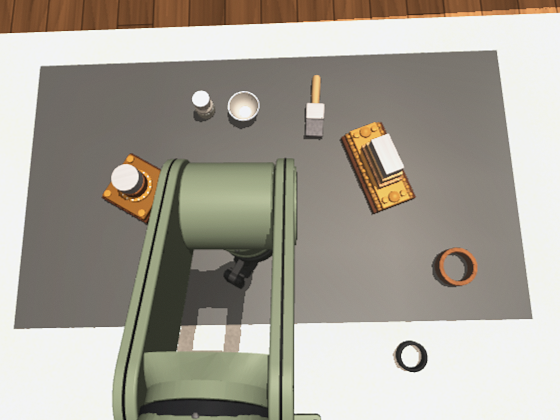

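The picture shows both stacks in place: the disc at (128,180) on the corner block and the bar at (386,155) on the moulding. The bowl, jar and brush have not moved. The disc is about 5 mm and the bar about 3 mm off centre, against the 12 mm allowed.

```bash
python3 -m crank '{"offset":[[0,0,0],[0,0,0],[0,0,0],[0,0,0]],"turn":[0,0,0,0]}' >/dev/null; python3 -c "
from workcell import ticket
print(ticket.finish_job())"
```

```text
the job is handed in; nothing more can be done
None
```

I stacked the cork pad, wooden caul and steel bar on the moulding patch, set the ring and disc on the rosette, and handed the job in at about 49 s; my measurements put all five within about 5 mm of centre, but the hand-in returned no verdict.

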